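# Check the two brake levers of the cage trolleys

### The job

Two brake handles from the cage trolleys stand on the counter, one with a long lever and one with a short lever. With the outside of the fingers, gently press the long lever in as far as it goes, hold it there for a full second to see that it stops short of its bar, and let it spring all the way back out; then press the short lever in to its stop the same way and finish while still holding it there. Only push the levers, never pinch them, keep the fingers off the bars, and leave everything else where it is.

Things in the scene. Friction and masses are not known exactly. Their poses are not given: they have to be found in the camera images.
- long_stand: fixed stand of the handle with the long lever: dark foot plate 120 x 120 x 12 mm, a 26 mm post, 36 mm clamp block, level handlebar along its y. Origin under the plate's middle, z up. The lever is on the -x side of the bar: axle 35 mm in front of the bar's centreline at y = +90 mm, running towards -y and splayed away from the bar. Place and yaw vary; the stands may swap places.
- long_bar: the handlebar of that stand, 260 mm long, at most 36 mm thick (rubber grip 28 mm), with a black lever bracket at its +y end; origin at its middle, on its centreline, 170 mm above the counter; bar along y
- long_blade: the long hand lever itself: straight dark steel bar 150 mm long, 12 mm thick, 18 mm tall, with a 20 mm ball at its free end. Origin on the axle at mid-height (170 mm above the counter); x along the lever to its tip, y towards the handlebar (the way it is pressed), z up
- long_lever (a joint): angle of the long lever about its upright axle, rad: 0 = sprung fully out (splayed 0.50 rad from the bar), 0.36 = against its firm stop, still splayed 0.14 rad and there 24 mm or more clear of the grip at the press point. Its return spring takes about 2 N at rest to 6 N at the stop, felt at the press point; it springs back by itself
- long_press (a point): press point on the outer face of the long lever (the face away from the bar), 120 mm from the axle, at mid-height; moves with the lever, axes as the lever's; about 43 mm of travel to the stop
- short_stand: fixed stand of the handle with the short lever: dark foot plate 120 x 120 x 12 mm, a 26 mm post, 36 mm clamp block, level handlebar along its y. Origin under the plate's middle, z up. The lever is on the -x side of the bar: axle 35 mm in front of the bar's centreline at y = +90 mm, running towards -y and splayed away from the bar. Place and yaw vary; the stands may swap places.
- short_bar: the handlebar of that stand, 260 mm long, at most 36 mm thick (rubber grip 28 mm), with a black lever bracket at its +y end; origin at its middle, on its centreline, 145 mm above the counter; bar along y
- short_blade: the short hand lever itself: straight dark steel bar 95 mm long, 12 mm thick, 18 mm tall, with a 20 mm ball at its free end. Origin on the axle at mid-height (145 mm above the counter); x along the lever to its tip, y towards the handlebar (the way it is pressed), z up
- short_lever (a joint): angle of the short lever about its upright axle, rad: 0 = sprung fully out (splayed 0.50 rad from the bar), 0.36 = against its firm stop, still splayed 0.14 rad and there 24 mm or more clear of the grip at the press point. Its return spring takes about 2 N at rest to 6 N at the stop, felt at the press point; it springs back by itself
- short_press (a point): press point on the outer face of the short lever (the face away from the bar), 65 mm from the axle, at mid-height; moves with the lever, axes as the lever's; about 23 mm of travel to the stop
- castor: bystander, loose, to be left alone: castor wheel 50 mm across with a steel fork, lying on its side, 34 mm high; origin near the middle of its underside
- cage_knob: bystander, loose, to be left alone: white plastic cage-door knob, 30 mm across, 28 mm high, standing; origin on its axis, at its underside
- latch: bystander, loose, to be left alone: steel slide latch, about 95 x 36 x 19 mm, lying flat; origin near the middle of its underside
- bowl: bystander, loose, to be left alone: open steel bowl, 110 mm across, 45 mm high; origin on its axis, at its underside
- tape_roll: bystander, loose, to be left alone: white tape ring, 90 mm across, 25 mm high, lying flat; origin on its axis, at its underside
- disinfectant: bystander, loose, to be left alone: white bottle, 60 mm across, 160 mm high, standing; origin on its axis, at its underside
- screwdriver: bystander, loose, to be left alone: screwdriver about 180 mm long, lying, handle to its -x; origin near the middle of its underside
- wrench: bystander, loose, to be left alone: wrench about 160 mm long, lying, handle to its -x; origin near the middle of its underside
Things that resemble listed ones, but are neither listed nor needed, are in the scene too. Leave any orange look-alike of the long_stand alone. Leave any pink look-alike of the short_stand alone.

How it is judged:
On the way, in this order (a step that is already met when the one before it is completed fails the run):
1. the long lever is pressed in to its stop by the fingers and held there (value of joint long_lever above 0.33 rad and contact force between the fingers and long_blade above 1 N), for 0.8 s.
2. the long lever is let go and has sprung back out (value of joint long_lever below 0.04 rad and contact force between the fingers and long_blade below 0.3 N), for 0.2 s.
3. the short lever is pressed in to its stop by the fingers (value of joint short_lever above 0.33 rad and contact force between the fingers and short_blade above 1 N), for 0.3 s.
At the end, for the whole second after the job is handed in: The short lever is held by the fingers against its stop (joint above 0.33 rad of 0.36, finger force above 1 N), the long lever has sprung back out (joint below 0.04 rad), and the fingers touch neither bar (all of step 3 and value of joint long_lever below 0.04 rad and contact force between the fingers and long_bar below 0.3 N and contact force between the fingers and short_bar below 0.3 N); the arm keeps its last pose, push and grip.
It fails at once if a lever is forced (over 40 N) (contact force between the fingers and long_blade above 40 N or contact force between the fingers and short_blade above 40 N).
It fails at once if a lever is pinched between the fingers ((contact force between the fingers and long_blade above 1 N and y of the grasp point in the frame of long_blade between -0.008 and 0.008 m and x of the grasp point in the frame of long_blade between 0 and 0.155 m and z of the grasp point in the frame of long_blade between -0.03 and 0.025 m) or (contact force between the fingers and short_blade above 1 N and y of the grasp point in the frame of short_blade between -0.008 and 0.008 m and x of the grasp point in the frame of short_blade between 0 and 0.1 m and z of the grasp point in the frame of short_blade between -0.03 and 0.025 m)).
It fails at once if the fingers press on a handlebar (over 3 N) (contact force between the fingers and long_bar above 3 N or contact force between the fingers and short_bar above 3 N).
It fails at once if a bystander is moved or lifted (over 20 mm) (distance of any of castor, cage_knob, latch, bowl, tape_roll, disinfectant, screwdriver, wrench from where it was at the start of the episode above 0.02 m).
It also fails if it takes over 51 s, if anything falls off the work surface, if the arm or the gripper's body presses on something with over 40 N, if the wrist force passes 120 N, or if a joint passes its speed limit or range.

### The arm

A 7-joint arm with a two-finger parallel gripper is mounted at the origin on the work surface. World frame = base frame: x ahead of the robot, y to its left, z up, the work surface at z = 0. Lengths are in m, angles in rad, forces in N, time in s.
With the tool pointing down it reaches from about 0.4 to 0.875 m from the base axis. Payload 6.5 kg.
Tool frame: the origin (TCP) lies between the finger pads; the fingertips stand tcp_to_tips ahead of it and the grasp point (between the pads) lies 8 mm behind it (tcp_to_tips is the distance from the TCP to the fingertips, in m); y points along the fingers, z is the direction in which the jaws open and shut, and the axes are right-handed (so a half turn about y gives the same grasp; the last joint's range is limited). The gripper opens to 85 mm and grips with 20 to 120 N. Pads are 22 mm wide; open, the fingers measure 114 mm over their backs; the gripper's body (76 mm by 85 mm) begins 54 mm behind the grasp point. The pads swing forward as they close: fully open they stand 13 mm farther back than shut.
Start: joints at [1.142, 0.536, -0.004, 1.538, 0.003, 1.067, -0.071], TCP at [0.231, -0.608, 0.242] pointing down, gripper open.
Joint ranges: [-2.7, 2.7], [-0.37, 2.16], [-1.27, 1.26], [0.24, 2.4], [-1.31, 4.45], [0.19, 1.91], [-2.76, 2.76]. Speed limits (rad/s): [2.39, 2.39, 3.14, 3.14, 3.14, 3.14, 3.14].

### API

Orientations are given as a unit quaternion [w, x, y, z].
In Python, from workcell import * gives the robot as it stands. The module is installed in compiled form; this text tells all that it offers.
- The arm moves only by the shell command python3 -m inch 'ROWS' [FORCE]. ROWS is a JSON object of lists of equal length, an entry for each row: "slide": the shift along the tool's x, y, z scaled (see below), a list of three; "spin": the turn about the tool's y scaled (see below); "gripper": the closure, from -1 (fully open) to 1 (shut). A call has 1 to 20 rows; each row is the pose to reach, as a shift and turn from the pose commanded when the call began, along the tool's axes at that moment, turning the shorter way round; what a row does not reach only later rows make up. The controller multiplies each number of a shift by 300 mm and each number of a turn by pi rad. A row lasts 1/10 s, in which the tool goes at most 50 mm and 8.59 degrees, less where a joint would pass 70% of its speed; a pose out of reach is approached as far as the arm can. A call with a number of a shift or a turn outside -1 to 1 is refused whole. A call with a gripper value outside its range is refused whole. The fingers move at their own pace and stop on an object; FORCE is the grip in N (left out, the last holds). Time passes only in rows, so rows that repeat a pose let the fingers close. It gives the time, the measured TCP pose, the force and the opening at its end, in the units of the state.
- get_state(): the state, without advancing time (a new reading comes with each control period).
- camera(name): name is "side" or "top" or "wrist"; returns (picture, depth): 480x640x3 uint8, blue, green, red; 480x640 float32, m along the optical axis (not along the pixel's ray), 0 where there is no reading.
- get_calibration(name): a dict with "intrinsics" (3x3 intrinsics, pixels), "k1" (the pictures are not rectified: a ray, as slopes to the right and down, at radius r is drawn at 1 + k1 r^2 times it, then the intrinsics apply), "R" (3x3) and "t" (3): a world point X has camera coordinates R X + t; the wrist camera has in their place "mount" (4x4, takes a point from camera to tool coordinates, whose origin is the TCP and whose axes are the tool frame's). Camera axes: x right, y down, z forward; pixel columns grow to the right and rows downward; lengths in m; the calibration is good to about 2 mm. A picture is of the moment at which its call begins: read the wrist's pose just before it. get_calibration takes no time and is no camera call.
- finish_job(): hands the job in, once; it reports no verdict.
Trained networks look in the newest picture that a camera, given by its name, has taken for a name from the list of things; names that differ only in an ending like _2 or _b are one class to them, and where a whole thing is asked for, a point or a joint stands for the part that bears it (a point fixed in the world has none). Each returns a list of dicts, best first, with "p" (0 to 1); they miss things now and then, are a little off and sometimes report something else, mostly with a low value. They report only what shows in the picture. A call takes as long as a camera call. They do not tell look-alikes from the thing itself.
- search_frame(query, camera): "pixel" ([column, row] in pixels, amid what is visible of it).
The state is a dict: "t": time; "q": joint angles; "joint_velocities": joint speeds; "joint_torque": joint torques, N m; "tool_pos": TCP position; "eef_rot": TCP orientation; "ft_force": force on the tool from outside, world axes, zero at the start; "moment": the same for the moment, N m; "grip_width": opening from 0.0 (shut) to 1.0 (fully open).
Only numpy, scipy, OpenCV 4.12 (cv2) and the standard library are available. Lean on these libraries where they do the work, as an engineer would, in place of code of your own. Each camera call takes 0.05 s, during which the arm holds its last target. There are 200 camera calls.

## Working session

There is one attempt and no reset: what is moved stays moved. The work goes in short steps, Python scripts to look and compute and a shell command to move; the robot and the scene stay as the last step left them, time stands still between calls to the robot, and variables do not carry over. Pictures are saved under pics/ and viewed, about 8 in all and at most 12, crops included, and the job is handed in when it is done.

```bash
mkdir -p pics
cat > h.py <<'E'
from workcell import *
import numpy as np, cv2
from scipy.spatial.transform import Rotation as Ro
def rot(q): return Ro.from_quat([q[1],q[2],q[3],q[0]]).as_matrix()
def ray(cam,u,v,st=None):
    c=get_calibration(cam);K=np.array(c["intrinsics"]);k=c["k1"]
    a=np.array([(u-K[0,2])/K[0,0],(v-K[1,2])/K[1,1]]);s=a.copy()
    for _ in range(20): s=a/(1+k*(s@s))
    d=np.array([s[0],s[1],1.])
    if "R" in c:
        R=np.array(c["R"]);t=np.array(c["t"]); return -R.T@t,R.T@d
    M=np.array(c["mount"]);T=rot(st["eef_rot"]);p=np.array(st["tool_pos"])
    return p+T@M[:3,3],T@M[:3,:3]@d
def at_z(cam,u,v,z,st=None):
    o,d=ray(cam,u,v,st);return o+d*(z-o[2])/d[2]
def at_d(cam,u,v,dep,st=None):
    o,d=ray(cam,u,v,st);return o+d*dep
E
python3 - <<'E'
from h import *
np.set_printoptions(precision=3,suppress=True)
st=get_state();print(st)
for n in("top","side","wrist"):
    im,d=camera(n);cv2.imwrite(f"pics/{n}0.png",im);np.save(f"pics/{n}0.npy",d)
    if n!="wrist":
        for q in("long_blade","short_blade","long_stand","short_stand","disinfectant","bowl"):
            for r in search_frame(q,n)[:4]:
                u,v=r["pixel"];dd=d[int(v),int(u)];print(n,q,r["pixel"],round(r["p"],2),at_d(n,u,v,dd))
E
```

```text
{'t': 0.0, 'q': array([ 1.142,  0.537, -0.004,  1.539,  0.003,  1.067, -0.071]), 'joint_velocities': array([ 0.001,  0.001,  0.001,  0.   , -0.001, -0.001,  0.001]), 'joint_torque': array([ -0.001, -58.339,   1.048, -25.91 ,   0.012,   0.01 ,   0.   ]), 'tool_pos': array([ 0.23 , -0.607,  0.241]), 'eef_rot': array([ 0.127, -0.128,  0.696, -0.695]), 'ft_force': array([-0.267, -0.699,  0.508]), 'moment': array([ 0.033, -0.021,  0.01 ]), 'grip_width': 1.0013178451845488}
top long_blade [256.0, 268.4] 0.79 [0.493 0.22  0.177]
top long_blade [124.1, 298.4] 0.55 [0.41 0.57 0.18]
top short_blade [381.7, 256.0] 0.76 [ 0.532 -0.125  0.157]
top short_blade [481.3, 336.3] 0.64 [ 0.315 -0.39   0.151]
top long_stand [151.6, 282.6] 0.74 [0.469 0.56  0.006]
top short_stand [393.7, 250.8] 0.64 [ 0.57 -0.18  0.01]
top short_stand [486.0, 321.3] 0.56 [ 0.357 -0.438  0.049]
top short_stand [382.6, 258.0] 0.4 [ 0.527 -0.128  0.153]
top disinfectant [277.4, 178.2] 0.86 [0.764 0.171 0.128]
top bowl [340.4, 181.5] 0.76 [ 0.793 -0.017  0.004]
side long_blade [186.2, 402.6] 0.87 [0.416 0.581 0.177]
side long_blade [284.8, 284.6] 0.86 [0.497 0.239 0.176]
side short_blade [371.2, 214.3] 0.62 [ 0.529 -0.117  0.152]
side short_blade [497.2, 204.9] 0.62 [ 0.306 -0.383  0.14 ]
side long_stand [274.5, 311.0] 0.96 [0.56  0.219 0.035]
side long_stand [192.1, 410.5] 0.78 [0.47  0.545 0.063]
side short_stand [368.8, 233.6] 0.58 [ 0.573 -0.172  0.032]
side short_stand [487.3, 217.2] 0.56 [ 0.353 -0.448  0.039]
side disinfectant [225.9, 254.4] 0.73 [0.75  0.198 0.097]
side bowl [275.8, 232.1] 0.74 [ 0.801 -0.027  0.007]
```

View pics/top0.png

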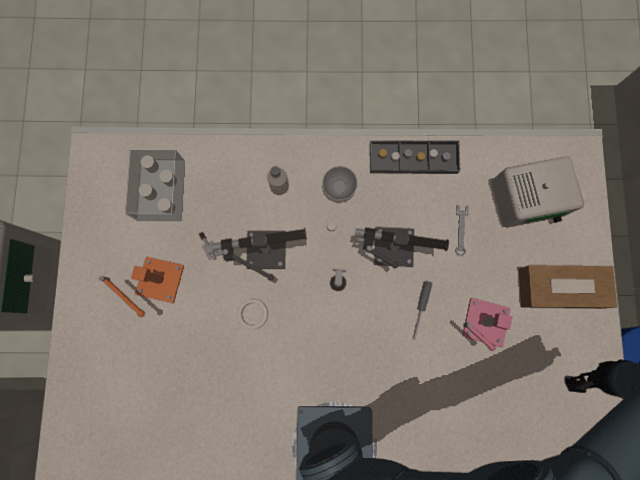

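View pics/side0.png

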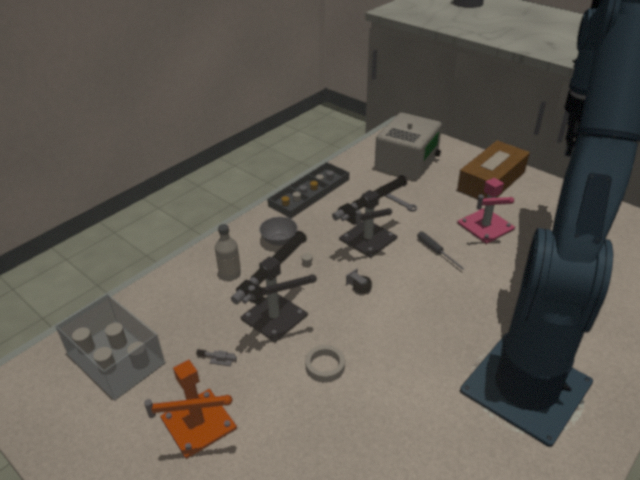

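Top view: the long handle is at about (255,262), with a dark lever from (225,250) to (275,280). The short handle is at about (390,250), with its lever from (360,245) to (395,268). Look-alikes: orange stand (155,285) and pink stand (487,322), both to be left alone. The dark-plated pair is the choice. Next I'll check one close crop and measure from depth.

Run:
```python
from h import *
np.set_printoptions(precision=3,suppress=True)
im=cv2.imread("pics/top0.png");d=np.load("pics/top0.npy")
c=im[215:295,190:460];cv2.imwrite("pics/crop0.png",cv2.resize(c,None,fx=2.9,fy=2.9,interpolation=cv2.INTER_CUBIC))
P={}
for cam in("top","side"):
    d=np.load(f"pics/{cam}0.npy");L=[]
    for v in range(480):
        for u in range(640):
            if d[v,u]>0:
                if cam=="top" and not(190<u<460 and 200<v<300):continue
                if cam=="side" and not(220<u<430 and 150<v<350):continue
                L.append(at_d(cam,u,v,d[v,u]))
    P[cam]=np.array(L)
A=np.vstack([P["top"],P["side"]]);np.save("pics/A.npy",A)
for nm,y0,y1,z in(("long",.05,.38,.17),("short",-.33,.0,.145)):
  for cam in P:
    X=P[cam];X=X[(X[:,1]>y0)&(X[:,1]<y1)&(X[:,0]>.4)&(X[:,0]<.7)]
    S=X[(X[:,2]>z-.02)&(X[:,2]<z+.05)]
    # raster map
    g=np.full((24,34),0.)
    for p in S:
        i=int((.68-p[0])/.01);j=int((y1-p[1])/.01)
        if 0<=i<24 and 0<=j<34:g[i,j]=max(g[i,j],p[2])
    print(nm,cam,len(S),"rows x=.68 down by .01; cols y=%.2f down"%y1)
    for i,r in enumerate(g):
        if r.any():print("%.2f "%(.68-.01*i)+" ".join("%3d"%(a*1000) if a else " . " for a in r))
```

```text
Traceback (most recent call last):
  File "h.py", line 17, in at_d
    o,d=ray(cam,u,v,st);return o+d*dep
        ~~~^^^^^^^^^^^^
  File "h.py", line 6, in ray
    c=get_calibration(cam);K=np.array(c["intrinsics"]);k=c["k1"]
ValueError: time passes only in moves, steps and waits
```

View pics/crop0.png

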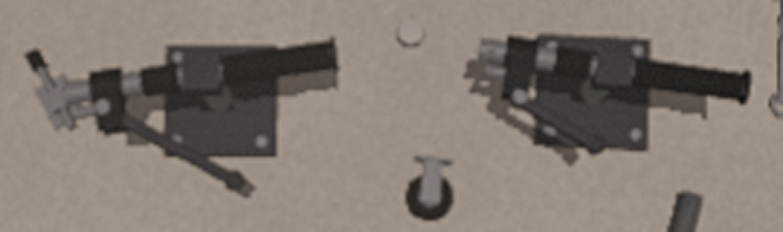

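The crop shows both handles with the bracket on the left (+y). The long lever runs from (105,110) to its ball at (245,188), the short one from (518,97) to (598,147). Their plates are dark, so the choice is right. The castor is at (430,185) between the levers, lying low.

```bash
sed -i 's/^def ray/_C={}\ndef cal(n):\n    if n not in _C:_C[n]=get_calibration(n)\n    return _C[n]\ndef ray/; s/c=get_calibration(cam)/c=cal(cam)/' h.py
python3 - <<'E'
from h import *
P={}
for cam in("top","side"):
    d=np.load(f"pics/{cam}0.npy");L=[]
    for v in range(480):
        for u in range(640):
            if d[v,u]>0:
                if cam=="top" and not(190<u<460 and 200<v<300):continue
                if cam=="side" and not(220<u<430 and 150<v<350):continue
                L.append(at_d(cam,u,v,d[v,u]))
    P[cam]=np.array(L)
np.savez("pics/A.npz",**P)
for nm,y0,y1,z in(("long",.05,.38,.17),("short",-.33,.0,.145)):
  for cam in P:
    X=P[cam];X=X[(X[:,1]>y0)&(X[:,1]<y1)&(X[:,0]>.4)&(X[:,0]<.7)]
    S=X[(X[:,2]>z-.02)&(X[:,2]<z+.05)]
    g=np.full((24,34),0.)
    for p in S:
        i=int((.68-p[0])/.01);j=int((y1-p[1])/.01)
        if 0<=i<24 and 0<=j<34:g[i,j]=max(g[i,j],p[2])
    print(nm,cam,len(S),"cols y=%.2f down"%y1)
    for i,r in enumerate(g):
        if r.any():print("%.2f "%(.68-.01*i)+" ".join("%3d"%(a*1000) if a else " . " for a in r))
E
```

```text
long top 1371 cols y=0.38 down
0.61  .   .   .   .   .   .   .   .   .   .   .   .   .   .   .   .   .   .   .   .   .   .   .   .   .  174  .  177 183 190  .   .   .   . 
0.60  .   .   .   .   .   .   .   .   .   .   .   .   .   .  179 181 180 181 179 176 179 182 182 185 183 190 185 188 191 189  .   .   .   . 
0.59  .   .   .   .   .   .   .   .   .   .   .   .  169 167 181 186 187 186 188 186 186 188 188 191 189 190 186 188 185 191  .   .   .   . 
0.58  .   .   .   .   .  176 184 183 186 180 181 188 185 186 189 185 186 188 188 186 188 187 186 188 186 182 182 185 182 180  .   .   .   . 
0.57  .   .   .  174 181 180 192 191 190 186 185 190 188 188 188 187 188 190 184 180 185 180 179 171  .   .   .   .   .   .   .   .   .   . 
0.56  .   .   .  185 183 184 193 191 192 186 183 185 183 180 184 187 185 188 185  .   .   .   .   .   .   .   .   .   .   .   .   .   .   . 
0.55  .   .   .  185 185 182 192 191 194 179  .   .   .   .   .   .   .   .   .   .   .   .   .   .   .   .   .   .   .   .   .   .   .   . 
0.54  .   .   .   .  176 182 192 194 193 189  .   .   .   .   .   .   .   .   .   
[... 6222 characters left out ...]
4  .   .   .   .   .   .   .   .   .  158 158 158 155 150  .   .   .   .   .   .   .   .   .   .   .   .   .   .   .   .   .   .   .   . 
0.53  .   .   .   .   .   .   .   .   .   .  154 157 154 156 153 148 148  .   .   .   .   .   .   .   .   .   .   .   .   .   .   .   .   . 
0.52  .   .   .   .   .   .   .   .   .   .   .   .  156 155 156 154 154  .   .   .   .   .   .   .   .   .   .   .   .   .   .   .   .   . 
0.51  .   .   .   .   .   .   .   .   .   .   .   .   .   .  159 155 155  .   .   .   .   .   .   .   .   .   .   .   .   .   .   .   .   . 
0.50  .   .   .   .   .   .   .   .   .   .   .   .   .   .   .  155 150  .   .   .   .   .   .   .   .   .   .   .   .   .   .   .   .   .
```

Run:
```python
from h import *
import workcell
np.set_printoptions(precision=4,suppress=True)
print([k for k in dir(workcell) if k[0]!='_'],getattr(workcell,'tcp_to_tips',None))
st=get_state();print(rot(st["eef_rot"]));print(cal("wrist")["mount"],cal("wrist")["intrinsics"])
Z=np.load("pics/A.npz")
def line(X):
    m=X[:,:2].mean(0);d=np.linalg.svd(X[:,:2]-m)[2][0];
    if d[1]>0:d=-d
    s=(X[:,:2]-m)@d; return m,d,s.min(),s.max(),np.std((X[:,:2]-m)@[d[1],-d[0]])
# (bar y-range, blade box)
for nm,z,by,bl in(("long",.17,(.07,.24),(.26,.19)),("short",.145,(-.33,-.12),(-.105,-.155))):
  for cam in Z:
    X=Z[cam]
    B=X[(X[:,2]>z+.004)&(X[:,2]<z+.03)&(X[:,1]>by[0])&(X[:,1]<by[1])&(X[:,0]>(.553 if nm=="long" else .55))&(X[:,0]<.64)]
    m,d,a,b,sd=line(B);a1=np.arctan2(d[0],-d[1]);
    L=X[(X[:,2]>z+.004)&(X[:,2]<z+.02)&(X[:,1]<bl[0])&(X[:,1]>bl[1])&(X[:,0]<.545)&(X[:,0]>.45)]
    m2,d2,*r=line(L);a2=np.arctan2(d2[0],-d2[1])
    W=X[(X[:,2]>z-.02)&(X[:,2]<z+.02)&(X[:,1]<bl[0])&(X[:,1]>bl[1]-.06)&(X[:,0]<.55)&(X[:,0]>.45)]
    s=(W[:,:2]-m2)@d2
    print(nm,cam,"bar",m,"ang",a1,sd,"blade",m2,"ang",a2,"diff",a1-a2,len(L),"tip",m2+d2*np.percentile(s,99.5))
```

```text
['Unreachable', 'camera', 'finish_job', 'get_calibration', 'get_state', 'search_frame', 'tcp_to_tips'] 0.011
[[-0.9349 -0.      0.3549]
 [-0.3549 -0.     -0.9349]
 [ 0.     -1.      0.    ]]
[[ 0.0002  0.9583  0.2858 -0.0727]
 [-0.0004 -0.2858  0.9583 -0.1308]
 [ 1.     -0.0003  0.0003  0.0005]
 [ 0.      0.      0.      1.    ]] [[346.0838   0.     319.7134]
 [  0.     346.0838 243.485 ]
 [  0.       0.       1.    ]]
long top bar [0.5797 0.1659] ang 0.15217175575101938 0.008427496292903267 blade [0.496  0.2248] ang -0.5219389022738494 diff 0.6741106580248688 126 tip [0.4662 0.173 ]
long side bar [0.5747 0.167 ] ang 0.13487042232720592 0.008304389065983105 blade [0.4905 0.2254] ang -0.5239404229979693 diff 0.6588108453251752 167 tip [0.4616 0.1755]
short top bar [ 0.5792 -0.2144] ang -0.14570958032138379 0.008374124511351735 blade [ 0.5281 -0.1323] ang -0.5467321447995318 diff 0.401022564478148 85 tip [ 0.5049 -0.1702]
short side bar [ 0.5741 -0.2111] ang -0.14240225874260867 0.008331364568509879 blade [ 0.5246 -0.1292] ang -0.5736129990201468 diff 0.43121074027753814 82 tip [ 0.5001 -0.1672]
```

```bash
cat >> h.py <<'E'
def plan(target,yaw=None):
    """shift in units for a world TCP target; yaw = world azimuth wanted of tool z (rad)"""
    st=get_state();T=rot(st["eef_rot"]);s=T.T@(np.array(target)-st["tool_pos"])/.3
    z=np.arctan2(T[1,2],T[0,2]);print("t",st["t"],"tcp",np.round(st["tool_pos"],4),"z az",round(z,3),"F",np.round(st["ft_force"],1),"tilt",np.round(T[2],3))
    print("slide",np.round(s,4),"spin",None if yaw is None else round(-(yaw-z)/np.pi,4))
E
python3 -m inch '{"slide":[[-0.822,-0.067,-0.569],[-0.822,-0.067,-0.569],[-0.822,-0.067,-0.569],[-0.822,-0.067,-0.569],[-0.822,-0.067,-0.569],[-0.822,-0.067,-0.569],[-0.822,-0.067,-0.569],[-0.822,-0.067,-0.569],[-0.822,-0.067,-0.569],[-0.822,-0.067,-0.569]],"spin":[-0.277,-0.277,-0.277,-0.277,-0.277,-0.277,-0.277,-0.277,-0.277,-0.277],"gripper":[1,1,1,1,1,1,1,1,1,1]}' 40
python3 -c "
from h import *
plan([.42,-.08,.26],-.34);plan([.437,.229,.26],-.34)"
```

```text
t: 1.75
tool_pos: [0.3995, -0.362, 0.2622]
eef_rot: [0.408, -0.408, 0.578, -0.578]
ft_force: [0.8, 0.1, 0.1]
grip_width: -0.001
t 1.75 tcp [ 0.3995 -0.362   0.2622] z az -0.341 F [0.8 0.1 0.1] tilt [ 0.001 -1.    -0.001]
slide [-0.9087  0.007  -0.25  ] spin -0.0003
t 1.75 tcp [ 0.3995 -0.362   0.2622] z az -0.341 F [0.8 0.1 0.1] tilt [ 0.001 -1.    -0.001]
slide [-1.8984  0.0065 -0.541 ] spin -0.0003
```

```bash
python3 -m inch '{"slide":[[-0.95,0,-0.27],[-0.95,0,-0.27],[-0.95,0,-0.27],[-0.95,0,-0.27],[-0.95,0,-0.27],[-0.95,0,-0.27],[-0.95,0,-0.27],[-0.95,0,-0.27]],"spin":[0,0,0,0,0,0,0,0],"gripper":[1,1,1,1,1,1,1,1]}'
python3 - <<'E'
from h import *
s=get_state();im,d=camera("wrist");cv2.imwrite("pics/w1.png",im);np.savez("pics/w1.npz",d=d,p=s["tool_pos"],q=s["eef_rot"])
plan([.437,.229,.26],-.34)
E
python3 -m inch '{"slide":[[-0.95,0,-0.27],[-0.95,0,-0.27],[-0.95,0,-0.27],[-0.95,0,-0.27],[-0.95,0,-0.27],[-0.95,0,-0.27],[-0.95,0,-0.27],[-0.95,0,-0.27]],"spin":[0,0,0,0,0,0,0,0],"gripper":[1,1,1,1,1,1,1,1]}'
python3 - <<'E'
from h import *
s=get_state();im,d=camera("wrist");cv2.imwrite("pics/w2.png",im);np.savez("pics/w2.npz",d=d,p=s["tool_pos"],q=s["eef_rot"])
a=cv2.imread("pics/w1.png");cv2.imwrite("pics/w12.png",np.vstack([cv2.resize(a,(400,300)),cv2.resize(im,(400,300))]))
plan([.437,.229,.26],-.34)
E
```

```text
t: 2.55
tool_pos: [0.4187, -0.0652, 0.2624]
eef_rot: [-0.409, 0.409, -0.577, 0.577]
ft_force: [0.7, -0.2, 0.3]
grip_width: 0.0
t 2.6 tcp [ 0.4186 -0.0663  0.2623] z az -0.34 F [-0.2 -0.  -0.6] tilt [ 0.001 -1.     0.   ]
slide [-0.9484  0.0073 -0.2701] spin 0.0001
t: 3.4
tool_pos: [0.4375, 0.2299, 0.2618]
eef_rot: [0.408, -0.409, 0.577, -0.577]
ft_force: [0.1, -0.6, -1.1]
grip_width: -0.005
t 3.45 tcp [0.4375 0.2287 0.2618] z az -0.341 F [ 0.2 -0.3  0.9] tilt [ 0.002 -1.    -0.   ]
slide [-0.0003  0.006  -0.002 ] spin -0.0002
```

View pics/w12.png

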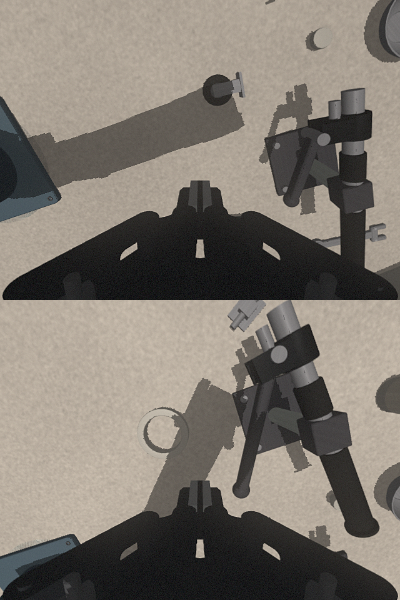

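Upper half (w1): short lever, ball at about (466,318) and axle pin at (517,222) in full-size pixels. Lower half (w2): long lever, ball at (386,304) and pin at (446,86). The shut fingers show at the bottom.

Run:
```python
from h import *
np.set_printoptions(precision=4,suppress=True)
for w,zz,ball,pin,tops in(("w1",.145,(466,318),(517,222),.165),("w2",.17,(386,304),(446,86),.192)):
    f=np.load(f"pics/{w}.npz");st=dict(tool_pos=f["p"],eef_rot=f["q"]);d=f["d"]
    def win(u,v): a=d[v-3:v+4,u-3:u+4];return np.median(a[a>0])
    b=at_d("wrist",*ball,win(*ball),st);p=at_d("wrist",*pin,win(*pin),st)
    D=np.array(ball)-pin
    pts=np.array([at_d("wrist",*(np.array(pin)+k*D),win(*(np.array(pin)+k*D).astype(int)),st) for k in(.35,.5,.65,.8)])
    dd=b[:2]-p[:2]
    print(w,"ball",b,"at z",at_z("wrist",*ball,zz+.009,st),"pin",p,"len",np.hypot(*dd),"ang",np.arctan2(dd[0],-dd[1]));print(pts)
f=np.load("pics/w2.npz");d=f["d"];M=np.array(cal("wrist")["mount"])
st=dict(tool_pos=np.zeros(3),eef_rot=[1,0,0,0])
G=np.array([at_d("wrist",u,v,d[v,u],st) for v in range(280,480,2) for u in range(0,640,2) if 0<d[v,u]<.2])
for y in np.arange(-.1,.015,.01):
    g=G[(G[:,1]>=y)&(G[:,1]<y+.01)]
    if len(g):print("tool y %.2f"%y,"z",g[:,2].min(),g[:,2].max(),"x",g[:,0].min(),g[:,0].max(),len(g))
```

```text
w1 ball [ 0.5062 -0.1592  0.1528] at z [ 0.5059 -0.1583  0.154 ] pin [ 0.5515 -0.0915  0.1643] len 0.08144558796306477 ang -0.5895162121782329
[[ 0.5401 -0.1169  0.153 ]
 [ 0.5325 -0.1262  0.1531]
 [ 0.5248 -0.1356  0.1533]
 [ 0.517  -0.1456  0.153 ]]
w2 ball [0.4688 0.1821 0.1786] at z [0.4688 0.1824 0.179 ] pin [0.5354 0.3017 0.1892] len 0.13681749184634204 ang -0.508273870129016
[[0.5174 0.2647 0.1784]
 [0.5072 0.2474 0.1784]
 [0.4965 0.2291 0.1784]
 [0.4851 0.2096 0.1783]]
tool y -0.09 z -0.0597245967902363 0.06034945243436925 x -0.021613897758963822 -0.010210094946180186 1593
tool y -0.08 z -0.06176741423188444 0.06259015434751541 x -0.01876476504856845 0.0008343166009964625 5029
tool y -0.07 z -0.05786178770450515 0.059295691732361246 x -0.018152172582675798 0.008588101894011588 3720
tool y -0.06 z -0.049891507573557724 0.05306963760387135 x -0.01763170623623348 0.008787582618448739 2029
tool y -0.05 z -0.04112134838835984 0.04274715783184829 x -0.013947147868295248 0.010058406076809023 2036
tool y -0.04 z -0.03406354190087792 0.03434108405243384 x -0.013780839208913105 0.011838653069347269 840
tool y -0.03 z -0.016205302484423426 0.016679759425361703 x -0.012536224111396571 0.011313151924038797 275
tool y -0.02 z -0.01313025785513443 0.013860428316790603 x -0.011457546253108929 -0.006069181136336921 216
tool y -0.01 z -0.01326856798781199 0.013908476041181055 x -0.011385544961607715 -0.005972553138789846 189
tool y -0.00 z -0.012921467924215524 0.013071333431397552 x -0.011184288700510657 -0.00616001139731083 92
```

```bash
python3 -m inch '{"slide":[[0,0.16,0],[0,0.329,0],[0,0.329,0],[0,0.329,0],[0.038,0.329,0.03],[0.038,0.329,0.058],[0.038,0.329,0.058]],"spin":[0,0,0,0,0,0,0],"gripper":[1,1,1,1,1,1,1]}'
python3 - <<'E'
from h import *
s=get_state();im,d=camera("wrist");cv2.imwrite("pics/w3.png",im)
plan([.460,.206,.163],-.34);plan([.497,.186,.163],-.34)
E
```

```text
t: 4.15
tool_pos: [0.4521, 0.2139, 0.1658]
eef_rot: [-0.409, 0.406, -0.577, 0.578]
ft_force: [0.0, 0.7, 0.4]
grip_width: -0.002
t 4.2 tcp [0.4511 0.2145 0.1654] z az -0.34 F [-0.9 -0.5  0. ] tilt [-0.002 -1.     0.002]
slide [0.0168 0.0081 0.0375] spin 0.0
t 4.2 tcp [0.4511 0.2145 0.1654] z az -0.34 F [-0.9 -0.5  0. ] tilt [-0.002 -1.     0.002]
slide [0.0386 0.0084 0.176 ] spin 0.0
```

View pics/w3.png

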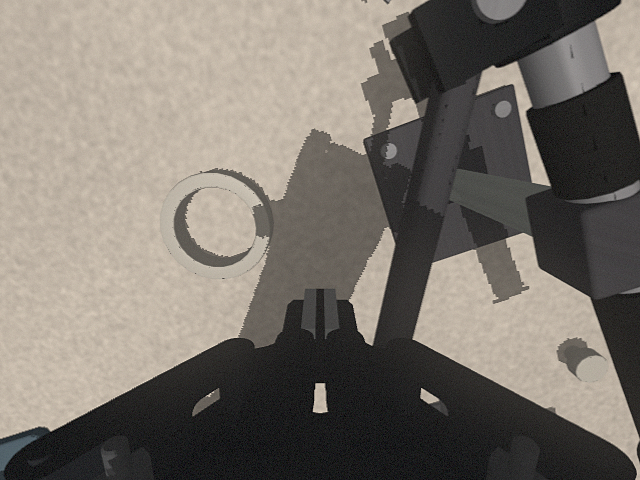

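The shut fingertips (303–337, 290) stand just outside the lever, whose near edge is at col 380, row 340. Now I press.

```bash
python3 -m inch '{"slide":[[0.012,0.008,0.03],[0.015,0.008,0.05],[0.02,0.008,0.07],[0.022,0.008,0.09],[0.025,0.008,0.11],[0.03,0.008,0.13],[0.035,0.008,0.15],[0.035,0.008,0.15]],"spin":[0,0,0,0,0,0,0,0],"gripper":[1,1,1,1,1,1,1,1]}'
python3 -c "
from h import *
plan([.497,.186,.163],-.34)"
```

```text
t: 5.0
tool_pos: [0.4882, 0.1898, 0.1609]
eef_rot: [0.409, -0.409, 0.577, -0.577]
ft_force: [-4.7, 3.8, 1.0]
grip_width: -0.003
t 5.0 tcp [0.4882 0.1898 0.1609] z az -0.338 F [-4.7  3.8  1. ] tilt [-0.    -1.    -0.001]
slide [ 0.0021 -0.0069  0.032 ] spin 0.0007
```

```bash
for i in 1 ; do python3 -m inch '{"slide":[[0.001,0,0.01],[0.001,0,0.01]],"spin":[0,0],"gripper":[1,1]}';done; python3 -m inch '{"slide":[[0.001,0,0.01],[0.001,0,0.01]],"spin":[0,0],"gripper":[1,1]}'
```

```text
t: 5.2
tool_pos: [0.4903, 0.189, 0.161]
eef_rot: [0.409, -0.409, 0.577, -0.576]
ft_force: [-4.5, 4.2, -0.5]
grip_width: 0.001
t: 5.4
tool_pos: [0.4928, 0.1878, 0.1609]
eef_rot: [0.409, -0.409, 0.577, -0.576]
ft_force: [-4.4, 4.9, 0.6]
grip_width: -0.002
```

```bash
python3 -m inch '{"slide":[[0.001,0,0.008],[0.001,0,0.008]],"spin":[0,0],"gripper":[1,1]}'
```

```text
t: 5.6
tool_pos: [0.4948, 0.1868, 0.1609]
eef_rot: [0.409, -0.41, 0.577, -0.576]
ft_force: [-5.2, 4.4, -0.4]
grip_width: 0.002
```

```bash
python3 -m inch '{"slide":[[0,0,0.008],[0,0,0.008]],"spin":[0,0],"gripper":[1,1]}'; python3 -m inch '{"slide":[[0,0,0.007],[0,0,0.007]],"spin":[0,0],"gripper":[1,1]}'
```

```text
t: 5.8
tool_pos: [0.497, 0.1861, 0.1609]
eef_rot: [0.409, -0.41, 0.577, -0.576]
ft_force: [-5.4, 4.3, -0.4]
grip_width: -0.0
t: 6.0
tool_pos: [0.4987, 0.1856, 0.1609]
eef_rot: [0.409, -0.41, 0.577, -0.576]
ft_force: [-6.0, 4.0, 0.7]
grip_width: -0.002
```

```bash
python3 -m inch '{"slide":[[0,0,0.007],[0,0,0.007]],"spin":[0,0],"gripper":[1,1]}'; python3 -m inch '{"slide":[[0,0,0.005],[0,0,0.005]],"spin":[0,0],"gripper":[1,1]}'
```

```text
t: 6.2
tool_pos: [0.4992, 0.1855, 0.1608]
eef_rot: [0.408, -0.411, 0.578, -0.575]
ft_force: [-8.9, 4.4, 4.4]
grip_width: -0.002
t: 6.4
tool_pos: [0.4995, 0.1855, 0.1607]
eef_rot: [0.408, -0.412, 0.578, -0.575]
ft_force: [-13.7, 6.7, 5.2]
grip_width: -0.002
```

```bash
python3 -m inch '{"slide":[[0,0,0.005],[0,0,0.005]],"spin":[0,0],"gripper":[1,1]}'
python3 - <<'E'
from h import *
im,d=camera("top");cv2.imwrite("pics/t2.png",cv2.resize(im[215:295,190:310],None,fx=5,fy=5,interpolation=cv2.INTER_CUBIC));s=get_state()
im,d=camera("wrist");cv2.imwrite("pics/w4.png",im);np.savez("pics/w4.npz",d=d,p=s["tool_pos"],q=s["eef_rot"])
E
```

```text
t: 6.6
tool_pos: [0.4997, 0.1854, 0.1606]
eef_rot: [0.408, -0.412, 0.578, -0.574]
ft_force: [-16.7, 6.3, 8.7]
grip_width: -0.003
```

View pics/w4.png

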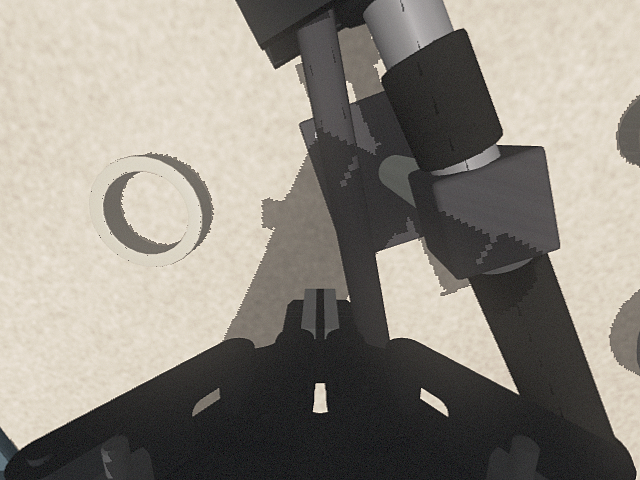

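The fingers rest on the lever's outer face (col 345, row 300), with a clear gap to the grip. The force has stepped up while the position stalls, so the lever is at its stop. I'll hold it there.

```bash
python3 -m inch '{"slide":[[0,0,0],[0,0,0],[0,0,0],[0,0,0],[0,0,0]],"spin":[0,0,0,0,0],"gripper":[1,1,1,1,1]}'; python3 -m inch '{"slide":[[0,0,0],[0,0,0],[0,0,0],[0,0,0],[0,0,0],[0,0,0]],"spin":[0,0,0,0,0,0],"gripper":[1,1,1,1,1,1]}'; python3 -c "
from h import *
plan([.437,.229,.163],-.34)"
```

```text
t: 7.2
tool_pos: [0.4998, 0.1854, 0.1607]
eef_rot: [0.408, -0.412, 0.578, -0.574]
ft_force: [-16.0, 6.8, 8.3]
grip_width: -0.004
t: 7.8
tool_pos: [0.4997, 0.1854, 0.1606]
eef_rot: [0.408, -0.412, 0.578, -0.574]
ft_force: [-16.5, 6.1, 8.4]
grip_width: 0.003
t 7.8 tcp [0.4997 0.1854 0.1606] z az -0.334 F [-16.5   6.1   8.4] tilt [ 0.002 -1.    -0.008]
slide [-0.0688 -0.006  -0.2452] spin 0.002
```

Held for 1.2 s. Now I back off gently (the lever follows out), clear it, and check that it has sprung back.

```bash
python3 -m inch '{"slide":[[-0.01,0,-0.04],[-0.02,0,-0.08],[-0.03,0,-0.12],[-0.045,0,-0.16],[-0.06,0,-0.2],[-0.07,0,-0.25],[-0.07,0,-0.25],[-0.07,0,-0.25],[-0.07,0,-0.25],[-0.07,0,-0.25]],"spin":[0,0,0,0,0,0,0,0,0,0],"gripper":[1,1,1,1,1,1,1,1,1,1]}'
python3 - <<'E'
from h import *
im,d=camera("top");c=lambda a:cv2.resize(a[215:295,190:310],None,fx=5,fy=5,interpolation=cv2.INTER_CUBIC)
cv2.imwrite("pics/t3.png",im)
cv2.imwrite("pics/t23.png",np.vstack([cv2.resize(cv2.imread("pics/t2.png"),(420,280)),cv2.resize(c(im),(420,280))]))
plan([.437,.229,.26],-.34)
E
```

```text
t: 8.8
tool_pos: [0.4418, 0.227, 0.1613]
eef_rot: [-0.409, 0.408, -0.577, 0.577]
ft_force: [0.1, -0.6, -0.5]
grip_width: -0.001
t 8.85 tcp [0.4417 0.227  0.1613] z az -0.339 F [ 0.3  0.3 -0.2] tilt [-0. -1.  0.]
slide [-0.001  -0.3292 -0.0169] spin 0.0004
```

View pics/t23.png

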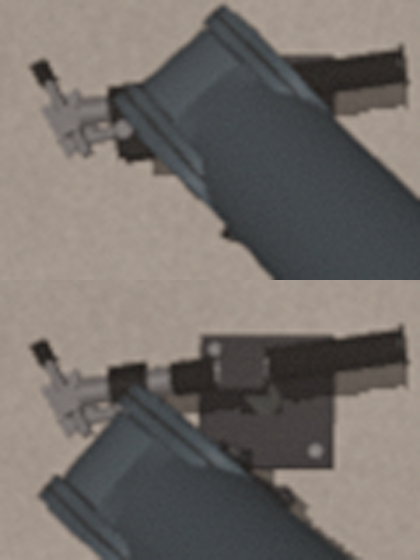

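```bash
python3 -m inch '{"slide":[[0,-0.16,-0.01],[0,-0.33,-0.02],[0,-0.33,-0.02],[0,-0.33,-0.02],[0,-0.33,-0.02]],"spin":[0,0,0,0,0],"gripper":[1,1,1,1,1]}'
python3 - <<'E'
from h import *
np.set_printoptions(precision=4,suppress=True)
s=get_state();im,d=camera("wrist");cv2.imwrite("pics/w5.png",im);np.savez("pics/w5.npz",d=d,p=s["tool_pos"],q=s["eef_rot"])
def blade(w,zt,box):
    f=np.load(f"pics/{w}.npz");st=dict(tool_pos=f["p"],eef_rot=f["q"]);d=f["d"]
    X=np.array([at_d("wrist",u,v,d[v,u],st) for v in range(480) for u in range(640) if .2<d[v,u]<.35])
    L=X[(abs(X[:,2]-zt)<.003)&(X[:,0]>box[0])&(X[:,0]<box[1])&(X[:,1]>box[2])&(X[:,1]<box[3])]
    m=np.median(L[:,:2],0);m=L[:,:2].mean(0);e=np.linalg.svd(L[:,:2]-m,full_matrices=False)[2][0];e*=-np.sign(e[1])
    q=(L[:,:2]-m)@e;w_=(L[:,:2]-m)@[-e[1],e[0]]
    print(w,len(L),"mean",m,"ang",np.arctan2(e[0],-e[1]),"ends",m+e*q.min(),m+e*q.max(),"width",np.percentile(w_,[2,98]))
blade("w1",.154,(.49,.545,-.19,-.10))
blade("w2",.179,(.45,.52,.15,.27));blade("w5",.179,(.45,.52,.15,.27))
plan([.42,-.06,.26],-.40)
E
```

```text
t: 9.35
tool_pos: [0.4352, 0.2287, 0.2594]
eef_rot: [-0.408, 0.409, -0.577, 0.577]
ft_force: [-0.3, -0.2, -0.2]
grip_width: 0.004
w1 1479 mean [ 0.5244 -0.1348] ang -0.5322002558371517 ends [ 0.5446 -0.1006] [ 0.5037 -0.1701] width [-0.0051  0.0061]
w2 2844 mean [0.4927 0.2241] ang -0.4949588150674751 ends [0.5178 0.2706] [0.4651 0.173 ] width [-0.0053  0.0057]
w5 2939 mean [0.4926 0.2241] ang -0.49604118221709104 ends [0.5177 0.2706] [0.4648 0.1728] width [-0.0053  0.0057]
t 9.4 tcp [0.435  0.2286 0.259 ] z az -0.338 F [-0.1  0.6  0.1] tilt [ 0.002 -1.    -0.002]
slide [ 0.924  -0.0019  0.2721] spin 0.0197
```

The long lever is back at its rest angle (-0.496 against -0.495 rad before the press). Now the short lever.

```bash
python3 -m inch '{"slide":[[0.95,0,0.4],[0.95,0,0.4],[0.95,0,0.4],[0.95,0,0.4],[0.95,0,0.4],[0.95,0,0.4],[0.95,0,0.4],[0.95,0,0.4],[0.95,0,0.4],[0.95,0,0.4]],"spin":[0,0,0,0,0,0,0,0,0,0],"gripper":[1,1,1,1,1,1,1,1,1,1]}'
python3 -c "
from h import *
plan([.476,-.120,.139],-.34);plan([.4995,-.1345,.139]);plan([.5205,-.15,.139])"
```

```text
t: 10.4
tool_pos: [0.4542, -0.0772, 0.26]
eef_rot: [0.41, -0.41, 0.577, -0.576]
ft_force: [-0.1, -0.1, -0.2]
grip_width: 0.001
t 10.4 tcp [ 0.4542 -0.0772  0.26  ] z az -0.334 F [-0.1 -0.1 -0.2] tilt [-0.001 -1.    -0.001]
slide [0.1112 0.403  0.116 ] spin 0.0018
t 10.4 tcp [ 0.4542 -0.0772  0.26  ] z az -0.334 F [-0.1 -0.1 -0.2] tilt [-0.001 -1.    -0.001]
slide [0.1312 0.4029 0.2058] spin None
t 10.4 tcp [ 0.4542 -0.0772  0.26  ] z az -0.334 F [-0.1 -0.1 -0.2] tilt [-0.001 -1.    -0.001]
slide [0.157  0.4028 0.2889] spin None
```

```bash
python3 -m inch '{"slide":[[0.11,0.05,0.115],[0.11,0.2,0.115],[0.11,0.35,0.115],[0.11,0.4,0.115],[0.115,0.4,0.14],[0.12,0.4,0.16],[0.12,0.4,0.16],[0.12,0.4,0.16]],"spin":[0,0,0,0,0,0,0,0],"gripper":[1,1,1,1,1,1,1,1]}'
python3 - <<'E'
from h import *
im,d=camera("wrist");cv2.imwrite("pics/w6.png",im)
plan([.4995,-.1345,.139],-.34);plan([.5205,-.15,.139])
E
```

```text
t: 11.2
tool_pos: [0.4888, -0.1292, 0.1416]
eef_rot: [-0.409, 0.408, -0.576, 0.578]
ft_force: [0.3, 0.6, -0.5]
grip_width: -0.001
t 11.25 tcp [ 0.4884 -0.1292  0.1414] z az -0.338 F [ 0.5  0.2 -0.6] tilt [-0.    -1.     0.002]
slide [0.0045 0.0079 0.0408] spin 0.0007
t 11.25 tcp [ 0.4884 -0.1292  0.1414] z az -0.338 F [ 0.5  0.2 -0.6] tilt [-0.    -1.     0.002]
slide [0.03   0.0081 0.124 ] spin None
```

View pics/w6.png

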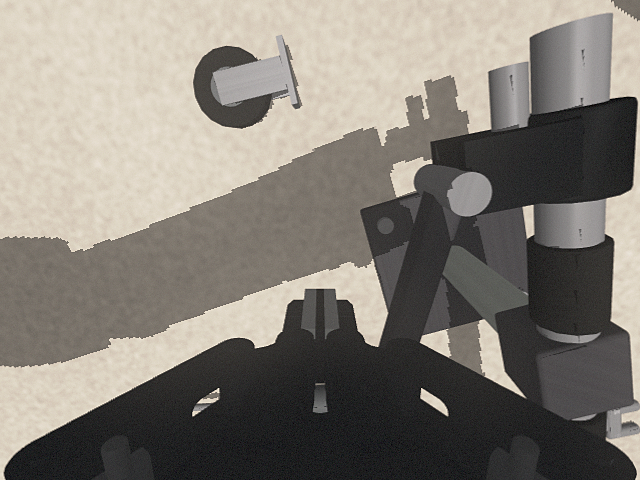

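The fingertips (303–337, 290) stand outside the short lever (outer edge at col 383, row 340), and the castor at (240,85) is well clear. Pressing.

```bash
python3 -m inch '{"slide":[[0.003,0.006,0.02],[0.005,0.006,0.04],[0.01,0.006,0.055],[0.015,0.006,0.07],[0.02,0.006,0.085],[0.025,0.006,0.1],[0.025,0.006,0.1]],"spin":[0,0,0,0,0,0,0],"gripper":[1,1,1,1,1,1,1]}'; python3 -m inch '{"slide":[[0.002,0,0.008],[0.002,0,0.008]],"spin":[0,0],"gripper":[1,1]}'
```

```text
t: 11.95
tool_pos: [0.5131, -0.1458, 0.138]
eef_rot: [0.409, -0.409, 0.577, -0.576]
ft_force: [-3.0, 4.6, 0.6]
grip_width: 0.0
t: 12.15
tool_pos: [0.5147, -0.1468, 0.138]
eef_rot: [0.409, -0.409, 0.578, -0.576]
ft_force: [-3.8, 4.1, 0.2]
grip_width: 0.0
```

```bash
python3 -m inch '{"slide":[[0.002,0,0.007],[0.002,0,0.007]],"spin":[0,0],"gripper":[1,1]}'; python3 -m inch '{"slide":[[0.001,0,0.005],[0.001,0,0.005]],"spin":[0,0],"gripper":[1,1]}'
```

```text
t: 12.35
tool_pos: [0.5162, -0.148, 0.1379]
eef_rot: [0.409, -0.41, 0.578, -0.576]
ft_force: [-4.8, 4.2, 0.8]
grip_width: 0.001
t: 12.55
tool_pos: [0.5174, -0.1486, 0.1379]
eef_rot: [0.408, -0.41, 0.578, -0.576]
ft_force: [-5.0, 4.3, 0.4]
grip_width: 0.001
```

```bash
python3 -m inch '{"slide":[[0,0,0.006],[0,0,0.006]],"spin":[0,0],"gripper":[1,1]}'; python3 -m inch '{"slide":[[0,0,0.005],[0,0,0.005]],"spin":[0,0],"gripper":[1,1]}'
```

```text
t: 12.75
tool_pos: [0.519, -0.1492, 0.1379]
eef_rot: [0.408, -0.41, 0.578, -0.576]
ft_force: [-5.2, 5.5, 0.8]
grip_width: 0.003
t: 12.95
tool_pos: [0.5203, -0.1496, 0.1379]
eef_rot: [0.408, -0.41, 0.578, -0.576]
ft_force: [-4.8, 5.5, 2.0]
grip_width: -0.002
```

```bash
python3 -m inch '{"slide":[[0,0,0.005],[0,0,0.005]],"spin":[0,0],"gripper":[1,1]}'
```

```text
t: 13.15
tool_pos: [0.5206, -0.1497, 0.1378]
eef_rot: [0.408, -0.41, 0.578, -0.575]
ft_force: [-8.1, 6.1, 5.1]
grip_width: -0.004
```

```bash
python3 -m inch '{"slide":[[0,0,0.005],[0,0,0.005],[0,0,0.005],[0,0,0.005],[0,0,0.005],[0,0,0.005]],"spin":[0,0,0,0,0,0],"gripper":[1,1,1,1,1,1]}'
python3 - <<'E'
from h import *
im,d=camera("wrist");cv2.imwrite("pics/w7.png",im)
b,d=camera("side");cv2.imwrite("pics/w7s.png",np.vstack([cv2.resize(im,(400,300)),cv2.resize(b[180:360,200:440],(400,300))]))
plan([.5205,-.15,.139])
E
```

```text
t: 13.75
tool_pos: [0.5208, -0.1497, 0.1377]
eef_rot: [0.407, -0.411, 0.579, -0.574]
ft_force: [-12.6, 7.6, 8.5]
grip_width: -0.002
t 13.85 tcp [ 0.5208 -0.1498  0.1377] z az -0.337 F [-12.3   7.2   7.8] tilt [ 0.001 -1.    -0.008]
slide [ 0.0011 -0.0043 -0.0009] spin None
```

View pics/w7s.png

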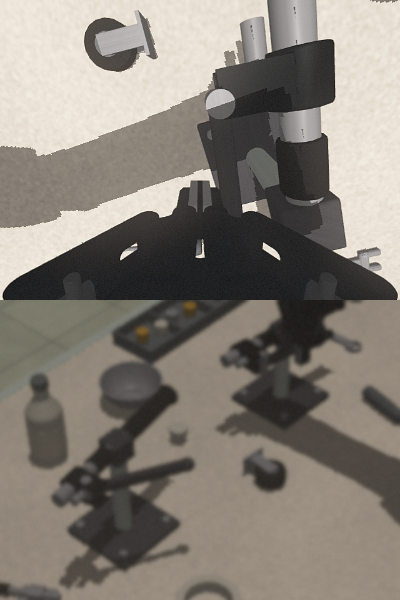

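The upper view shows the fingers against the short lever's outer face, with a gap to the bar. The lower view shows the long lever back out at (150,475) and the bystanders in place. Handing in.

```bash
python3 -c "
from workcell import *
print(finish_job())
s=get_state();print(s['t'],s['tool_pos'],s['ft_force'])"
```

```text
the job is handed in; nothing more can be done
None
the job is handed in; nothing more can be done
```

I pressed the long lever to its stop, held it there, let it spring back, then pressed the short lever to its stop and handed in the job still holding it. The hand-in reported no verdict. I stopped the arm's clock at about 13.9 s of the 51 s allowed.

- **Long lever:** I pressed with the outside of the shut fingers until the position stalled and the force rose to about 19 N. I held it for about 1.2 s, and the wrist picture showed a clear gap to the grip. After release its measured angle was -0.496 rad, against -0.495 rad before the press.
- **Short lever:** It stalled within 1 mm of the stop position I had worked out, with about 16–17 N at the wrist. In the last pictures the bar is clear of the fingers, the long lever is out, and the bystanders in view have not moved.

**Checks that disagreed or could not be made:**
- **Bar angles:** The handlebars measured tilted about 0.15 rad from their foot plates, so the splay came out at about 0.67 rad (long) and 0.41 rad (short) instead of 0.50. Against the plates it was about 0.5 for both. I relied on the measured lever lines and on feeling the stop.
- **Upward force:** At both stops the wrist also showed about 8 N upward, which I put down to friction and flex and did not check further.
- **Top camera:** The arm hid the long lever from it during the press, so that check rests on the wrist pictures and the forces.

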